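# Clamp the lid of the dry-goods bin with its draw latch

## Task

The lid of the white dry-goods bin stands proud on its seal. Swing the wire bail of its draw latch over so that its cross bar drops behind the keeper on the lid, then push the lever over, past centre, and press it firmly but gently home until you feel it bear on its rubber stop, so that the lid is clamped and the lever stays down on the stop when you let go. Do not force any part of the bin, and leave everything around it where it is.

Things in the scene. Friction and masses are not known exactly. Their poses are not given: they have to be found in the camera images.
- bin: White plastic dry-goods bin, fixed. Origin on the counter under the lever pivot; x runs from the low latch ledge (top 55 high, x -92 to 73, 130 wide) to the hopper (x 73 to 192, 150 wide, walls 108 high, lid top 122), y across, z up. A steel draw latch stands on the ledge on two cheeks (|y| 19 to 23, 94 high). More than 25 N from the robot on any part of the bin counts as forcing it.
- pivot (a point): Lever's pivot axis (along the bin's y), at (0, 0, 88) in the bin's frame. The lever turns stiffly (0.3 N m) and stays where it is left, also past centre: it does not snap down by itself. With the bail hooked it grows heavier below about 45 deg from flat and passes centre about 17 deg above flat. Moving it takes up to about 15 N at its end.
- lever: Flat steel lever, 22 wide, 5 thick, reaching from 6 to 72 from the pivot along its own -x; origin on the pivot, y along the axis. Flat (closed), its -x is the bin's -x, over the ledge. It starts standing open, leaning 10 to 25 deg past vertical towards the hopper (limit 27). Swung up, over and down to the ledge side, it draws the bail.
- lever_tip (a point): Free end of the lever, 72 from the pivot, mid thickness.
- stop_foot (a point): Point on the ledge (55 high) under the lever's stop, a 16 wide rubber-topped screw post 55 mm to the -x side of the pivot. Its height is not measured: the top is anywhere from 85.5 to 97.5 above the counter and halts the lever 0 to 12.3 deg above flat; its rubber gives 1 mm under 10 N. Pressed down on it with 10 to 15 N the lever is home and stays bearing on it.
- bail_bar (a point): Middle of the bail's cross bar (round, 8 thick, 76 long, along the bin's y). The bail starts folded back, its bar about 35 to 55 mm to the ledge side of the pivot and 65 to 82 mm above it. Pushed up past upright over its pins it falls of itself onto the lid's tongue, about 15 beyond the keeper. It is longer than the lever and clears its end.
- bail_pin (a point): Axis of the pins the bail swings on, carried by the lever's crank 18 from the pivot: while the lever is open about 14 above the pivot and 11 to its ledge side. The bail is a free-swinging wire frame, two arms 6 thick at y = +-38, 70 from pins to cross bar.
- keeper (a point): Seat of the cross bar's centre on the lid's tongue, 4 above the tongue, against the hopper-side face of a steel wall 36 wide, 15 tall, with a 4 overhanging lip. At (42, 0, 126) in the bin's frame while the sprung lid stands proud; the clamped latch pulls it down by 5 to 7. The tongue is 54 wide, x 27 to 77, its top 122 high.
- crock: Bystander: stoneware crock, open, 100 wide, 130 tall; origin under its middle.
- shaker: Bystander: glass shaker with a steel cap, 60 wide, 108 tall; origin under its middle.
- fliptub: Bystander: small square plastic tub with a flip-top lid, 74 wide, 92 tall; origin under its middle.
- scoop: Bystander: aluminium scoop, a 56 wide, 30 tall cup with a flat 100 long handle towards its -x; origin under the cup.
- mug: Bystander: mug, 80 wide, 90 tall; origin under its middle.
- jar: Bystander: amber glass jar with a steel cap, 72 wide, 110 tall; origin under its middle.

How it is judged:
By the outcome, as a careful person would: the job done as asked, in the order asked, and still so for the second after the job is handed in, with the robot touching nothing.
It also fails if it takes over 45 s, if anything falls off the work surface, if the arm or the gripper's body presses on something with over 40 N, if the wrist force passes 120 N, or if a joint passes its speed limit or range.

## Robot

A 6-joint arm with a two-finger parallel gripper is mounted at the origin on the work surface. World frame = base frame: x ahead of the robot, y to its left, z up, the work surface at z = 0. Lengths are in m, angles in rad, forces in N, time in s.
With the tool pointing down it reaches from about 0.4 to 0.925 m from the base axis. Payload 12.5 kg.
Tool frame: the origin (TCP) lies at the very end of the fingers, on their centre line; the grasp point (between the pads) lies 19 mm behind it (robot.grasp_offset is the distance from the TCP to the grasp point, in m); z points along the fingers, y is the line along which they close (so a half turn about z gives the same grasp; the last joint's range is limited). The gripper opens to 95 mm and grips with 3 to 60 N. Pads are 20 mm wide; open, the fingers measure 119 mm over their backs; the gripper's body (75 mm by 180 mm) begins 59 mm behind the grasp point.
Start: joints at [1.12, 0.491, 1.559, -0, 1.092, -0.106], TCP at [0.211, 0.588, 0.215] pointing down, gripper open.
Joint ranges: [-3.1, 3.1], [-0.84, 2.19], [0.05, 2.79], [-1.13, 4.28], [0.06, 2.93], [-2.69, 2.69]. Speed limits (rad/s): [2.22, 2.22, 2.79, 3.14, 3.14, 3.14].

## Interface

Orientations are given as a 3x3 rotation matrix whose columns are the frame's x, y, z axes.
In Python, from station import get_state, cams, robot gives the robot as it stands. The module is installed in compiled form; this text tells all that it offers.
- The arm moves only by the tool jog_arm, never from a script. Its argument "steps" is a list of rows, each a list of 3 entries, a list of its own where there are three numbers: the closure in counts, from 0 (fully open) to 255 (shut), then the shift along the tool's x, y, z in mm, then the turn about the tool's z in degrees. In form: [[gripper, [tx, ty, tz], twist], ...]. A call has 1 to 5 rows; each row is the pose to reach, as a shift and turn from the pose commanded when the call began, along the tool's axes at that moment; what a row does not reach only later rows make up. A row lasts 1/8 s, in which the tool goes at most 62.5 mm and 10.7 degrees, less where a joint would pass 70% of its speed; a pose out of reach is approached as far as the arm can. A call with a gripper value outside its range is refused whole. The fingers move at their own pace and stop on an object; "squeeze" is the grip in N (left out, the last holds). Time passes only in rows, so rows that repeat a pose let the fingers close. It gives the time, the measured TCP pose, the force, the opening and the grip force at its end, in the units of the state.
- get_state(): the state, without advancing time (a new reading comes with each control period).
- cams.snapshot(name): name is "side" or "top" or "wrist"; returns the picture (400x640x3 uint8, red, green, blue); there is no depth.
- cams.camera_params(name): a dict with "intrinsics" (3x3 intrinsics, pixels), "k1" (the pictures are not rectified: a ray, as slopes to the right and down, at radius r is drawn at 1 + k1 r^2 times it, then the intrinsics apply), "position" and "attitude" of the camera in the world; the wrist camera has in their place "hand_eye" (4x4, takes a point from camera to tool coordinates, whose origin is the TCP and whose axes are the flange's). Camera axes: x right, y up, looking along -z (the intrinsics and any distortion apply to the point x, -y, -z); pixel columns grow to the right and rows downward; lengths in m; the calibration is good to about 2 mm. A picture is of the moment at which its call begins: read the wrist's pose just before it. camera_params takes no time and is no camera call.
- robot.close_job(): hands the job in; it is judged then, once.
The state is a dict: "clock": time; "joint_pos": joint angles; "joint_velocities": joint speeds; "joint_efforts": joint torques, N m; "ee_pos": TCP position; "ee_rot": TCP orientation; "ft_force": force on the tool from outside, world axes, zero at the start; "moment": the same for the moment, N m; "opening": finger opening in m; "grasp_force": force on a finger pad.
Only numpy, scipy, OpenCV 4.12 (cv2) and the standard library are available. Lean on these libraries where they do the work, as an engineer would, in place of code of your own. Each camera call takes 0.05 s, during which the arm holds its last target. There are 200 camera calls.

## Working session

There is one attempt and no reset: what is moved stays moved. The work goes in short steps, Python scripts to look and compute and a tool call to move; the robot and the scene stay as the last step left them, time stands still between calls to the robot, and variables do not carry over. Pictures are saved under pics/ and viewed, at most 10 in all, crops included, and the job is handed in when it is done.

Besides the shell and the picture viewer there is one more tool, called after "Call:" as name([rows], argument=value, ...), one row to a line, values as JSON. jog_arm: Moves the arm, as the interface text tells. Its arguments: {"type":"object","properties":{"steps":{"type":"array","items":{"type":"array"}},"squeeze":{"type":"number"}},"required":["steps"]}

```bash
mkdir -p pics; python3 - <<'E'
from station import get_state,cams,robot
import cv2,numpy as np
for n in ("side","top"):
    cv2.imwrite(f"pics/{n}0.png",cams.snapshot(n)[:,:,::-1]); p=cams.camera_params(n); print(n,p)
print(cams.camera_params("wrist"))
s=get_state();print(s)
E
```

```text
side {'intrinsics': array([[515.62611115,   0.        , 325.1416185 ],
       [  0.        , 515.62611115, 201.69887452],
       [  0.        ,   0.        ,   1.        ]]), 'k1': -0.09029718368849073, 'position': array([ 0.14987408, -1.00610694,  1.27841015]), 'attitude': array([[ 0.94091699,  0.23971656, -0.2391886 ],
       [-0.3381139 ,  0.70428767, -0.62422582],
       [ 0.01882032,  0.66821767,  0.74372774]])}
top {'intrinsics': array([[408.57468273,   0.        , 326.21102726],
       [  0.        , 408.57468273, 202.77187852],
       [  0.        ,   0.        ,   1.        ]]), 'k1': -0.10099725573369502, 'position': array([ 0.22614242, -0.02494113,  1.40225631]), 'attitude': array([[-0.00405411,  0.97986534, -0.19961835],
       [-0.99998454, -0.00473244, -0.00292111],
       [-0.00380698,  0.19960342,  0.97986937]])}
{'intrinsics': array([[338.1005403 ,   0.        , 317.84462661],
       [  0.        , 338.1005403 , 198.46285018],
       [  0.        ,   0.        ,   1.        ]]), 'k1': -0.06192877046720635, 'hand_eye': array([[ 2.39784433e-04,  9.65116323e-01,  2.6182
[... 401 characters left out ...]
   1.09171236e+00, -1.05584609e-01]), 'joint_velocities': array([ 0.00033245, -0.00148659, -0.00244553,  0.00061439,  0.00030734,
        0.00044004]), 'joint_efforts': array([ 1.78953687e-03, -6.13621402e+01, -2.58605880e+01,  6.93366048e-02,
        4.71217255e-02, -6.20587298e-05]), 'ee_pos': array([0.2111558 , 0.58802177, 0.21413469]), 'ee_rot': array([[-9.41129768e-01,  3.38045234e-01, -4.23946941e-04],
       [ 3.38045485e-01,  9.41129358e-01, -8.84565217e-04],
       [ 9.99658568e-05, -9.75804007e-04, -9.99999519e-01]]), 'ft_force': array([0.05503959, 0.68808375, 0.21937358]), 'moment': array([ 0.01343217, -0.05015849,  0.00487451]), 'grasp_force': 0.0, 'opening': 0.09509309584202473}
```

View pics/side0.png

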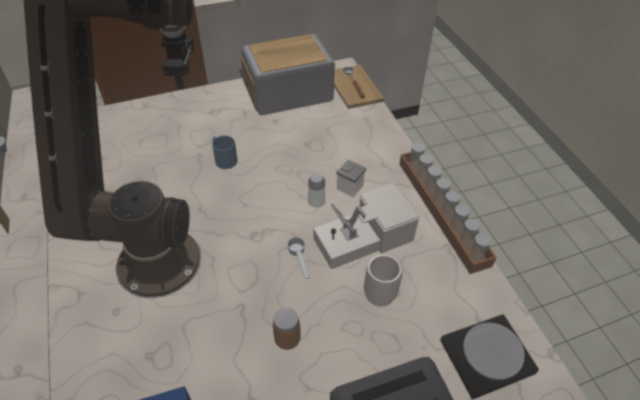

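View pics/top0.png

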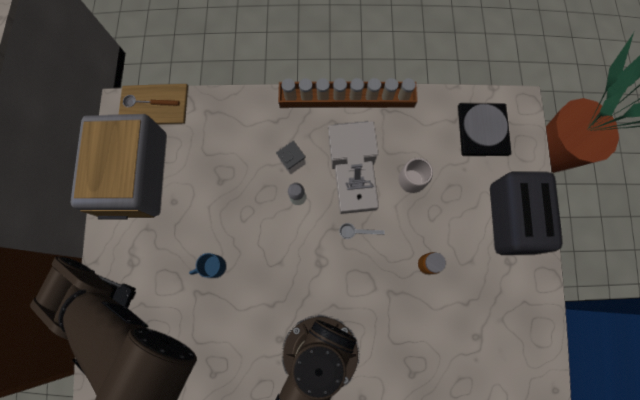

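The side view shows the ledge around (347,240), the hopper at (390,215), and the crock and shaker on either side. In the top view the ledge is at (357,190), the hopper at (353,143), and bin x points away from the robot. I'll magnify both.

```bash
cat > h.py <<'E'
import numpy as np,cv2
from station import get_state,cams,robot
def ray(n,px,st=None):
    p=cams.camera_params(n);K=p["intrinsics"]
    u=(np.array(px,float)-K[:2,2])/[K[0,0],K[1,1]];x=u.copy()
    for _ in range(20):x=u/(1+p["k1"]*(x@x))
    d=np.array([x[0],-x[1],-1.])
    if n=="wrist":
        H=p["hand_eye"];R=st["ee_rot"];return st["ee_pos"]+R@H[:3,3],R@H[:3,:3]@d
    return p["position"],p["attitude"]@d
def plane(n,px,z,st=None):
    o,d=ray(n,px,st);return o+d*(z-o[2])/d[2]
def proj(n,X,st=None):
    p=cams.camera_params(n)
    if n=="wrist":
        H=p["hand_eye"];R=st["ee_rot"]@H[:3,:3];o=st["ee_pos"]+st["ee_rot"]@H[:3,3]
    else:R=p["attitude"];o=p["position"]
    c=R.T@(np.array(X)-o);x=np.array([c[0],-c[1]])/-c[2];x=x*(1+p["k1"]*(x@x));K=p["intrinsics"]
    return x*[K[0,0],K[1,1]]+K[:2,2]
def tri(rs):
    A=np.zeros((3,3));b=np.zeros(3)
    for o,d in rs:
        d=d/np.linalg.norm(d);P=np.eye(3)-np.outer(d,d);A+=P;b+=P@o
    X=np.linalg.solve(A,b)
    return X,[np.linalg.norm(np.cross(X-o,d/np.linalg.norm(d))) for o,d in rs]
E
python3 - <<'E'
from h import *
a=cv2.imread("pics/side0.png")[170:280,300:430];b=cv2.imread("pics/top0.png")[110:220,305:435]
f=lambda i:cv2.resize(i,None,fx=4.5,fy=4.5,interpolation=cv2.INTER_CUBIC)
im=np.hstack([f(a)[:,:],f(b)]);im=cv2.resize(im,(800,int(800*im.shape[0]/im.shape[1])))
cv2.imwrite("pics/z0.png",np.vstack([cv2.resize(a,(520,440))[:298],cv2.resize(b,(520,440))[60:358-60+60][:300]])) 
for n,p in (("top",(339,212)),("top",(378,208))):print(plane(n,p,.055))
for n,p in (("top",(330,124)),("top",(375,122))):print(plane(n,p,.122))
E
```

```text
[ 0.46884998 -0.06363826  0.055     ]
[ 0.48183536 -0.19487841  0.055     ]
[ 0.75552444 -0.03487489  0.122     ]
[ 0.76225852 -0.18565774  0.122     ]
```

View pics/z0.png

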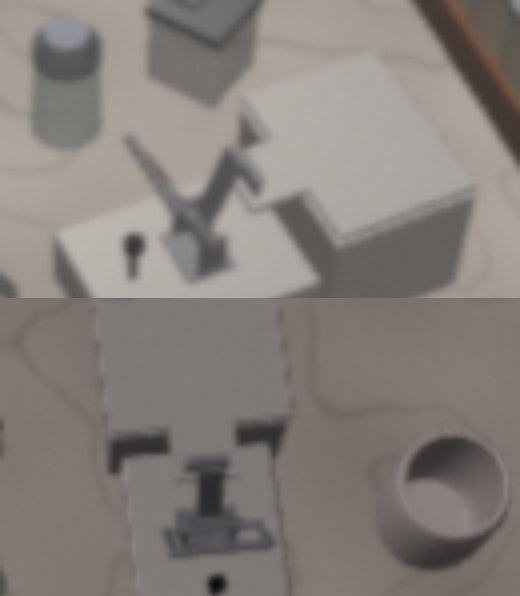

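The crop shows the lever leaning over the tongue and the bail bar folded back towards the ledge. The black-topped stop post is at side px (333,231). I'm moving the wrist camera over the bin.

Call:
jog_arm([
  [0, [-60, -60, -100], 0],
  [255, [-511, -568, -166], -23],
  [255, [-511, -568, -166], -23],
  [255, [-511, -568, -166], -23],
  [255, [-511, -568, -166], -23],
])

```text
clock: 0.72
ee_pos: [0.3206, 0.3235, 0.3025]
ee_rot: [[-0.998, -0.058, 0.0], [-0.058, 0.998, -0.0], [-0.0, -0.0, -1.0]]
ft_force: [1.4, 0.7, 0.2]
opening: 0.0603
grasp_force: 0.0
```

```bash
python3 - <<'E'
from h import *
s=get_state();print(s["ee_pos"],s["ee_rot"],s["ft_force"])
E
```

```text
[0.32055983 0.32349099 0.30248158] [[-9.98338958e-01 -5.76135688e-02  3.70373549e-05]
 [-5.76135698e-02  9.98338958e-01 -2.77299662e-05]
 [-3.53782120e-05 -2.98177598e-05 -9.99999999e-01]] [1.3635158  0.67660254 0.1824506 ]
```

Call:
jog_arm([
  [255, [-154, -453, -80], 0],
  [255, [-154, -453, -80], 0],
  [255, [-154, -453, -80], 0],
  [255, [-154, -453, -80], 0],
  [255, [-154, -453, -80], 0],
])

```text
clock: 1.35
ee_pos: [0.4361, 0.0376, 0.3542]
ee_rot: [[-0.998, -0.056, 0.0], [-0.056, 0.998, 0.0], [-0.0, 0.0, -1.0]]
ft_force: [1.5, 0.3, 0.1]
opening: 0.0105
grasp_force: 0.0
```

Call:
jog_arm([
  [255, [0, -160, 0], 0],
  [255, [0, -160, 0], 0],
  [255, [0, -160, 0], 0],
  [255, [0, -160, 0], 0],
])

```text
clock: 1.85
ee_pos: [0.4448, -0.122, 0.3532]
ee_rot: [[-0.999, -0.053, -0.001], [-0.053, 0.999, 0.0], [0.001, 0.0, -1.0]]
ft_force: [0.2, 0.9, -0.4]
opening: 0.0004
grasp_force: 0.0
```

```bash
python3 - <<'E'
from h import *
import pickle
s=get_state();im=cams.snapshot("wrist")[:,:,::-1];cv2.imwrite("pics/w1.png",im);pickle.dump(s,open("w1.pkl","wb"));print(s["clock"],s["ee_pos"])
E
```

```text
1.85 [ 0.44476633 -0.12204345  0.35324697]
```

View pics/w1.png

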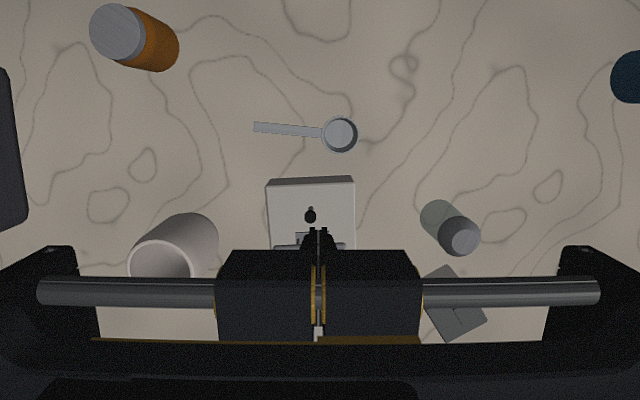

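The wrist picture shows the ledge at (310,215) and the stop at (310,215). The gripper hides everything below row 250, so I need to move further out.

Call:
jog_arm([
  [255, [-130, 0, 0], 0],
  [255, [-130, 0, 0], 0],
  [255, [-130, 0, 0], 0],
  [255, [-130, 0, 0], 0],
])

```text
clock: 2.4
ee_pos: [0.5744, -0.1115, 0.3533]
ee_rot: [[-0.998, -0.058, -0.001], [-0.058, 0.998, 0.0], [0.001, 0.001, -1.0]]
ft_force: [-1.1, 0.1, 0.6]
opening: -0.0
grasp_force: 0.0
```

```bash
python3 - <<'E'
from h import *
import pickle
s=get_state();im=cams.snapshot("wrist")[:,:,::-1];cv2.imwrite("pics/w2.png",im);pickle.dump(s,open("w2.pkl","wb"));print(s["clock"],s["ee_pos"])
E
```

```text
2.4 [ 0.57441602 -0.11152848  0.35331958]
```

Call:
jog_arm([
  [255, [-100, 0, 0], 0],
  [255, [-100, 0, 0], 0],
  [255, [-100, 0, 0], 0],
])

```text
clock: 2.82
ee_pos: [0.675, -0.1067, 0.3533]
ee_rot: [[-0.998, -0.057, -0.001], [-0.057, 0.998, 0.0], [0.001, 0.0, -1.0]]
ft_force: [-0.5, -0.1, 0.5]
opening: 0.0006
grasp_force: 0.0
```

```bash
python3 - <<'E'
from h import *
import pickle
s=get_state();im=cams.snapshot("wrist")[:,:,::-1];cv2.imwrite("pics/w3.png",im);pickle.dump(s,open("w3.pkl","wb"));print(s["clock"],s["ee_pos"],s["ee_rot"])
a=cv2.imread("pics/w2.png")[40:240,220:420];b=im[40:240,220:420]
cv2.imwrite("pics/z23.png",np.hstack([cv2.resize(a,(400,400),interpolation=2),cv2.resize(b,(400,400),interpolation=2)]))
E
```

```text
2.825 [ 0.67496924 -0.10674816  0.35328517] [[-9.98369267e-01 -5.70832276e-02 -5.57545661e-04]
 [-5.70833983e-02  9.98369370e-01  2.95360139e-04]
 [ 5.39776400e-04  3.26705087e-04 -9.99999801e-01]]
```

View pics/z23.png

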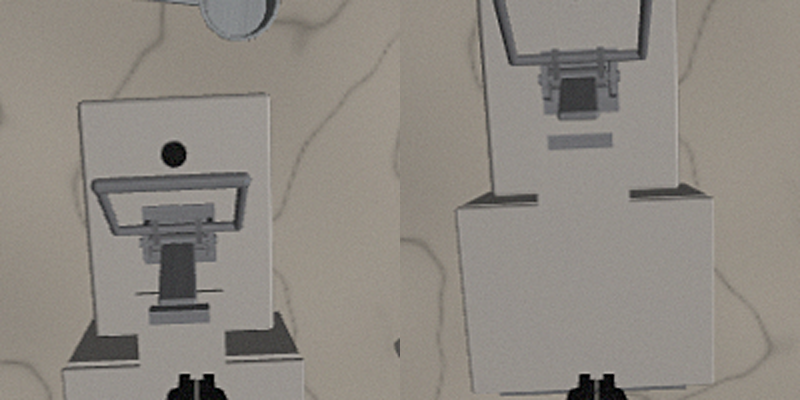

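Both crops, at 2x from offset (220,40), show the following:
- **View 2:** bail bar from (95,186) to (248,178), stop disc at (174,154), lever tip at (177,297), keeper at (180,313).
- **View 3:** keeper at (180,141), lever tip at (176,114), lid corners at (57,208), (313,198), (74,390) and (313,383). The bar is above this crop.

```bash
python3 - <<'E'
from h import *
b=cv2.imread("pics/w3.png")[0:100,220:420]
cv2.imwrite("pics/z3.png",cv2.resize(b,(800,400),interpolation=2))
import pickle
s2=pickle.load(open("w2.pkl","rb"));s3=pickle.load(open("w3.pkl","rb"))
f=lambda x,y:(220+x/2-.25,40+y/2-.25)
for n,p in (("fl",(80,103)),("fr",(270,96))):print(n,plane("wrist",f(*p),.055,s2))
for n,p in (("nl",(57,208)),("nr",(313,198)),("fl",(74,390)),("fr",(313,383))):print(n,plane("wrist",f(*p),.122,s3))
print("keeper top",tri([ray("wrist",f(180,313),s2),ray("wrist",f(180,141),s3)]))
print("levertip",tri([ray("wrist",f(178,300),s2),ray("wrist",f(176,114),s3)]))
print("stop z.091",plane("wrist",f(174,154),.091,s2))
for z in(.153,.162,.170):print("bar",plane("wrist",f(95,186),z,s2),plane("wrist",f(248,178),z,s2))
E
```

```text
fl [ 0.4843684  -0.19398796  0.055     ]
fr [ 0.47265044 -0.06813828  0.055     ]
nl [ 0.64787465 -0.19054309  0.122     ]
nr [ 0.63341974 -0.04006186  0.122     ]
fl [ 0.76216977 -0.17924871  0.122     ]
fr [ 0.74877801 -0.02827814  0.122     ]
keeper top (array([ 0.60535843, -0.11950555,  0.12884848]), [np.float64(0.0002442290416399857), np.float64(0.0002442290416399809)])
levertip (array([ 0.59135332, -0.12129165,  0.15367684]), [np.float64(0.000727558227133337), np.float64(0.0007275582271333228)])
stop z.091 [ 0.513144   -0.12871949  0.091     ]
bar [ 0.53071969 -0.168681    0.153     ] [ 0.52170845 -0.08643397  0.153     ]
bar [ 0.53000104 -0.16739704  0.162     ] [ 0.52120884 -0.0871493   0.162     ]
bar [ 0.52936223 -0.16625574  0.17      ] [ 0.52076475 -0.08778516  0.17      ]
```

View pics/z3.png

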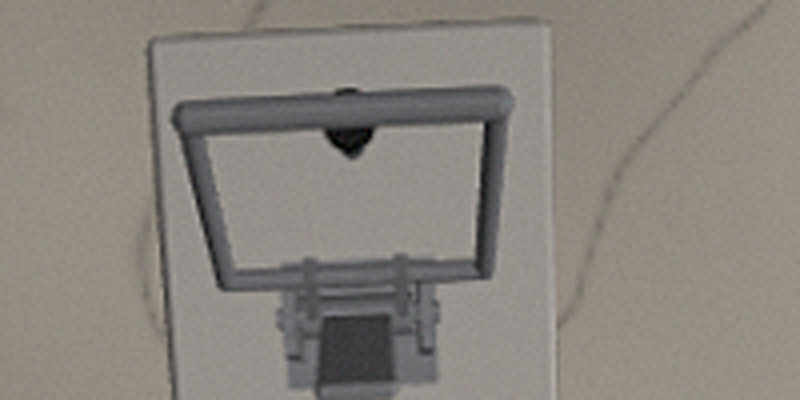

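The bar in view 3 runs from (180,117) to (508,102) at 4x, and the bail is clearly folded over the ledge.

```bash
python3 - <<'E'
from h import *
import pickle
s2=pickle.load(open("w2.pkl","rb"));s3=pickle.load(open("w3.pkl","rb"))
f=lambda x,y:(220+x/2-.25,40+y/2-.25)
g=lambda x,y:(220+x/4-.4,y/4-.4)
P=np.array([.568,-.1222,.088]);a=np.radians(5.6);B=np.array([[np.cos(a),-np.sin(a),0],[np.sin(a),np.cos(a),0],[0,0,1]])
for q2,q3 in (((97,186),(182,117)),((247,178),(505,102)),((171.5,182),(344,109.5))):
    X,e=tri([ray("wrist",f(*q2),s2),ray("wrist",g(*q3),s3)]);print(X,e,"rel pivot bin",B.T@(X-P))
print("levertip rel",B.T@(np.array([.5914,-.1213,.1537])-P))
s=get_state();print(s["ee_pos"],"want", (P+B@[-.085,0,.077]))
E
```

```text
[ 0.52958741 -0.16609226  0.16682258] [np.float64(0.00042196115890182745), np.float64(0.0004219611589018413)] rel pivot bin [-0.0425124  -0.03993437  0.07882258]
[ 0.52114218 -0.08784346  0.16379366] [np.float64(2.9013655597179017e-05), np.float64(2.9013655597163076e-05)] rel pivot bin [-0.04328158  0.03876509  0.07579366]
[ 0.52545241 -0.12713599  0.16498854] [np.float64(4.182372255042781e-05), np.float64(4.1823722550411703e-05)] rel pivot bin [-0.0428262  -0.00076052  0.07698854]
levertip rel [ 0.02337615 -0.00138774  0.0657    ]
[ 0.6739759  -0.10685487  0.3537413 ] want [ 0.48340567 -0.13049455  0.165     ]
```

The bar is at (-43, 77) relative to the pivot, with radius 70.6 from the pins, which agrees with the text. I'm going to the ledge side of it.

Call:
jog_arm([
  [255, [192, -13, 0], -2.3],
  [255, [192, -13, 0], -2.3],
  [255, [192, -13, 20], -2.3],
  [255, [192, -13, 60], -2.3],
  [255, [192, -13, 90], -2.3],
])

```text
clock: 3.5
ee_pos: [0.4808, -0.1307, 0.2641]
ee_rot: [[-0.995, -0.095, 0.002], [-0.095, 0.995, -0.001], [-0.002, -0.001, -1.0]]
ft_force: [0.8, -0.4, 0.1]
opening: 0.0003
grasp_force: 0.0
```

Call:
jog_arm([
  [255, [0, 0, 55], 0],
  [255, [0, 0, 109], 0],
  [255, [0, 0, 109], 0],
])

```text
clock: 3.88
ee_pos: [0.4811, -0.1303, 0.1535]
ee_rot: [[-0.995, -0.096, -0.005], [-0.096, 0.995, 0.002], [0.004, 0.002, -1.0]]
ft_force: [0.1, 0.6, 1.0]
opening: 0.0006
grasp_force: 0.0
```

```bash
cat >> h.py <<'E'
P=np.array([.568,-.1222,.088]);a=np.radians(5.6);B=np.array([[np.cos(a),-np.sin(a),0],[np.sin(a),np.cos(a),0],[0,0,1]])
def rep():
    s=get_state();print(s["clock"],"rel mm",(B.T@(s["ee_pos"]-P)*1000).round(1),"yaw",np.degrees(np.arctan2(-s["ee_rot"][1,0],-s["ee_rot"][0,0])).round(2),"F bin",(B.T@s["ft_force"]).round(2))
E
python3 -c "
from h import *
rep()"
```

```text
3.875 rel mm [-87.3   0.4  65.5] yaw 5.51 F bin [0.18 0.55 0.99]
```

Call:
jog_arm([
  [255, [-28, 0, 0], 0],
  [255, [-40, 0, 0], 0],
  [255, [-50, 0, -1], 0],
  [255, [-58, 0, -2], 0],
  [255, [-66, 0, -3], 0],
])

```text
clock: 4.5
ee_pos: [0.5495, -0.1245, 0.1582]
ee_rot: [[-0.995, -0.097, 0.0], [-0.097, 0.995, 0.0], [-0.0, 0.0, -1.0]]
ft_force: [-0.8, 0.3, 0.3]
opening: 0.0005
grasp_force: 0.0
```

Call:
jog_arm([
  [255, [-5, 0, 0], 0],
  [255, [-9, 0, 0], 0],
  [255, [-9, 0, 0], 0],
])

```text
clock: 4.88
ee_pos: [0.5583, -0.1237, 0.1576]
ee_rot: [[-0.995, -0.097, -0.0], [-0.097, 0.995, 0.0], [0.0, 0.0, -1.0]]
ft_force: [0.6, 0.7, 0.6]
opening: 0.0005
grasp_force: 0.0
```

```bash
python3 -c "
from h import *
rep()
a=cams.snapshot('side')[170:280,300:430,::-1];b=cams.snapshot('top')[110:220,305:435,::-1]
cv2.imwrite('pics/z4.png',np.hstack([cv2.resize(a,(400,340),interpolation=2),cv2.resize(b,(400,340),interpolation=2)]))"
```

```text
4.875 rel mm [-9.8 -0.5 69.6] yaw 5.55 F bin [0.63 0.61 0.64]
```

View pics/z4.png

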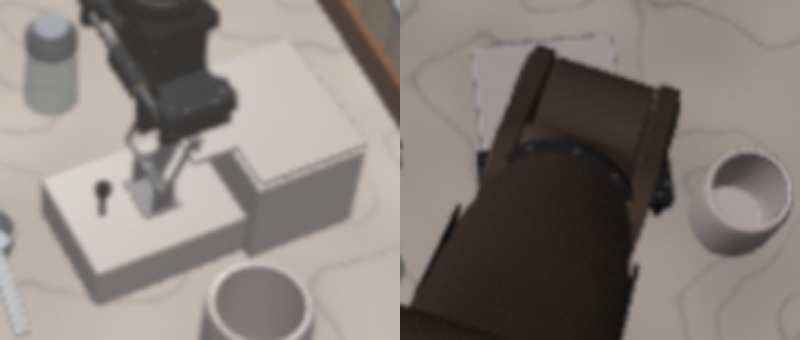

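The bail has left its folded position, but the gripper hides where it ended up. I'm rising straight up and looking with the wrist camera.

Call:
jog_arm([
  [255, [0, 0, -60], 0],
  [255, [0, 0, -120], 0],
  [255, [-50, 0, -180], 0],
  [255, [-60, 0, -190], 0],
  [255, [-60, 0, -190], 0],
])

```text
clock: 5.6
ee_pos: [0.6187, -0.1179, 0.3485]
ee_rot: [[-0.995, -0.097, 0.002], [-0.097, 0.995, -0.001], [-0.002, -0.001, -1.0]]
ft_force: [-0.4, 0.2, -1.5]
opening: 0.0001
grasp_force: 0.0
```

```bash
python3 -c "
from h import *
import pickle
rep();s=get_state();pickle.dump(s,open('w5.pkl','wb'));im=cams.snapshot('wrist')[:,:,::-1];cv2.imwrite('pics/w5.png',im)
cv2.imwrite('pics/z5.png',cv2.resize(im[40:240,220:420],(600,600),interpolation=2))"
```

```text
5.6 rel mm [ 50.8  -0.6 260.5] yaw 5.57 F bin [-0.35  0.24 -1.49]
```

View pics/z5.png

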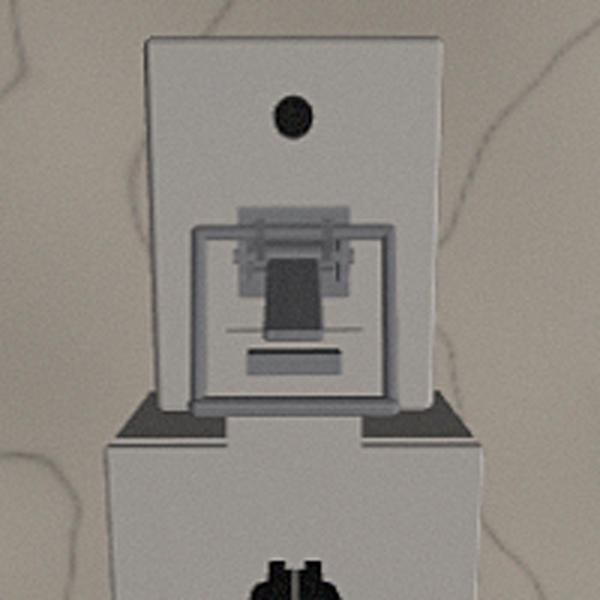

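The bail now lies on the tongue with its bar behind the keeper at crop (295,407), and the lever is still open. Next I descend on the hopper side of the lever.

Call:
jog_arm([
  [255, [4, 0, 55], 0],
  [255, [4, 0, 110], 0],
  [255, [4, 0, 165], 0],
  [255, [4, 0, 195], 0],
  [255, [4, 0, 202], 0],
])

```text
clock: 6.28
ee_pos: [0.6118, -0.1181, 0.1431]
ee_rot: [[-0.995, -0.096, -0.005], [-0.096, 0.995, 0.002], [0.005, 0.002, -1.0]]
ft_force: [-0.1, 0.4, 1.2]
opening: -0.0
grasp_force: 0.0
```

```bash
python3 -c "
from h import *
rep()"
```

```text
6.275 rel mm [44.  -0.2 55.1] yaw 5.52 F bin [-0.06  0.37  1.25]
```

Call:
jog_arm([
  [255, [8, 0, -2], 0],
  [255, [14, 0, -3], 0],
  [255, [20, 0, -3], 0],
  [255, [26, 0, -3], 0],
  [255, [32, 0, -3], 0],
])

```text
clock: 6.9
ee_pos: [0.5831, -0.1218, 0.1509]
ee_rot: [[-0.995, -0.097, 0.005], [-0.097, 0.995, -0.001], [-0.005, -0.002, -1.0]]
ft_force: [3.8, 0.8, 4.1]
opening: 0.0005
grasp_force: 2.3
```

```bash
python3 -c "
from h import *
rep()"
```

```text
6.9 rel mm [15.1 -1.1 62.9] yaw 5.54 F bin [3.91 0.41 4.12]
```

Call:
jog_arm([
  [255, [7, 0, 1], 0],
  [255, [15, 0, 3], 0],
  [255, [22, 0, 5], 0],
  [255, [30, 0, 8], 0],
  [255, [36, 0, 12], 0],
])

```text
clock: 7.52
ee_pos: [0.5467, -0.1253, 0.1387]
ee_rot: [[-0.995, -0.097, 0.004], [-0.097, 0.995, -0.001], [-0.004, -0.002, -1.0]]
ft_force: [1.4, -0.3, 7.0]
opening: 0.0005
grasp_force: 3.0
```

```bash
python3 -c "
from h import *
rep()"
```

```text
7.525 rel mm [-21.5  -1.   50.7] yaw 5.55 F bin [ 1.33 -0.43  6.97]
```

Call:
jog_arm([
  [255, [4, 0, 3], 0],
  [255, [7, 0, 5.5], 0],
  [255, [10, 0, 8], 0],
  [255, [12.5, 0, 11], 0],
  [255, [15, 0, 14], 0],
])

```text
clock: 8.15
ee_pos: [0.5316, -0.1268, 0.1246]
ee_rot: [[-0.995, -0.097, 0.003], [-0.097, 0.995, -0.001], [-0.003, -0.002, -1.0]]
ft_force: [0.5, -0.6, 8.7]
opening: 0.0004
grasp_force: 3.4
```

```bash
python3 -c "
from h import *
rep()"
```

```text
8.15 rel mm [-36.7  -1.   36.6] yaw 5.55 F bin [ 0.39 -0.67  8.67]
```

Call:
jog_arm([
  [255, [2.5, 0, 3], 0],
  [255, [4, 0, 5], 0],
  [255, [5.5, 0, 7], 0],
  [255, [6.5, 0, 9], 0],
  [255, [7.5, 0, 11], 0],
])

```text
clock: 8.78
ee_pos: [0.5244, -0.1275, 0.1134]
ee_rot: [[-0.995, -0.097, 0.003], [-0.097, 0.995, -0.001], [-0.003, -0.002, -1.0]]
ft_force: [2.3, -1.2, 5.4]
opening: 0.0002
grasp_force: 2.8
```

```bash
python3 -c "
from h import *
rep()"
```

```text
8.775 rel mm [-43.9  -1.   25.4] yaw 5.55 F bin [ 2.2  -1.46  5.4 ]
```

Call:
jog_arm([
  [255, [0.5, 0, 1], 0],
  [255, [1, 0, 2], 0],
  [255, [1.5, 0, 3], 0],
  [255, [2, 0, 4], 0],
  [255, [2, 0, 5], 0],
])

```text
clock: 9.4
ee_pos: [0.5219, -0.1275, 0.1069]
ee_rot: [[-0.995, -0.097, 0.0], [-0.097, 0.995, -0.0], [-0.0, -0.0, -1.0]]
ft_force: [0.8, -2.8, 5.7]
opening: 0.0003
grasp_force: 2.4
```

```bash
python3 -c "
from h import *
rep()"
```

```text
9.4 rel mm [-46.4  -0.8  18.9] yaw 5.55 F bin [ 0.52 -2.86  5.73]
```

Call:
jog_arm([
  [255, [0.3, 0, 1], 0],
  [255, [0.6, 0, 2], 0],
  [255, [0.8, 0, 2.7], 0],
  [255, [1, 0, 3.4], 0],
])

```text
clock: 9.9
ee_pos: [0.5209, -0.1274, 0.1035]
ee_rot: [[-0.995, -0.097, 0.0], [-0.097, 0.995, -0.0], [-0.0, -0.0, -1.0]]
ft_force: [0.5, -2.6, 9.3]
opening: 0.0003
grasp_force: 4.4
```

Call:
jog_arm([
  [255, [0, 0, 0.6], 0],
  [255, [0.2, 0, 1.2], 0],
  [255, [0.2, 0, 1.2], 0],
])

```text
clock: 10.28
ee_pos: [0.5207, -0.1275, 0.1026]
ee_rot: [[-0.995, -0.097, 0.0], [-0.097, 0.995, -0.0], [-0.0, -0.0, -1.0]]
ft_force: [-0.8, -3.8, 11.6]
opening: 0.0004
grasp_force: 5.6
```

Call:
jog_arm([
  [255, [0, 0, 0.6], 0],
  [255, [0, 0, 0.6], 0],
])

```text
clock: 10.52
ee_pos: [0.5207, -0.1275, 0.1022]
ee_rot: [[-0.995, -0.097, 0.0], [-0.097, 0.995, -0.0], [-0.0, -0.0, -1.0]]
ft_force: [-1.4, -3.1, 14.3]
opening: 0.0004
grasp_force: 6.8
```

```bash
python3 -c "
from h import *
rep()
a=cams.snapshot('side')[170:280,300:430,::-1]
rep()
cv2.imwrite('pics/z6.png',cv2.resize(a,(780,600)[:1]*1+(600,),interpolation=2) if 0 else cv2.resize(a,(700,592),interpolation=2))"
```

```text
10.525 rel mm [-47.6  -0.6  14.2] yaw 5.55 F bin [-1.69 -3.   14.32]
10.575 rel mm [-47.6  -0.6  14.2] yaw 5.55 F bin [-2.73 -3.6  14.65]
```

Force is rising at about 7 N/mm, so this is probably the stop. I'll check against the post's height, measured from the earlier pictures.

```bash
python3 - <<'E'
from h import *
import pickle
rs=[]
for n,c in (("w1",(310,215)),("w2",(307,117)),("w5",(317,78))):
    s=pickle.load(open(n+".pkl","rb"));g=cv2.imread(f"pics/{n}.png",0)
    x,y=c;w=g[y-14:y+14,x-12:x+12];m=(w<55).astype(np.uint8)
    k,l,st,ce=cv2.connectedComponentsWithStats(m);i=l[14,12] or 1
    q=ce[i]+[x-12,y-14];print(n,q,st[i]);
    if n!="w1":rs.append(ray("wrist",q,s))
X,e=tri(rs);print(X,e,"rel",B.T@(X-P)*1000)
E
```

```text
w1 [309.9379845  215.58139535] [  7   6  11  16 129]
w2 [306.4957265  116.69230769] [  6   8  12  13 117]
w5 [317.42647059  78.50735294] [  7   8  12  14 136]
[ 0.51296983 -0.12884913  0.09594343] [np.float64(5.187580590428837e-05), np.float64(5.187580590423523e-05)] rel [-55.41637265  -1.24739387   7.94343196]
```

The post top measures about 96 mm, which would halt the lever at about 11°. The lever is at about 11.4°, so it is on the stop. One slight extra press to confirm.

Call:
jog_arm([
  [255, [0, 0, 0.3], 0],
  [255, [0, 0, 0.3], 0],
  [255, [0, 0, 0.3], 0],
])

```text
clock: 10.95
ee_pos: [0.5207, -0.1275, 0.1021]
ee_rot: [[-0.995, -0.097, 0.0], [-0.097, 0.995, -0.0], [-0.0, -0.0, -1.0]]
ft_force: [-2.7, -3.4, 16.4]
opening: 0.0002
grasp_force: 7.8
```

```bash
python3 -c "
from h import *
rep()"
```

```text
10.95 rel mm [-47.6  -0.7  14.1] yaw 5.55 F bin [-3.   -3.07 16.39]
```

It's firmly on the stop: 2 N gave only about 0.1 mm. I'm releasing straight up and then looking from above.

Call:
jog_arm([
  [255, [0, 0, -2], 0],
  [255, [0, 0, -15], 0],
  [255, [0, 0, -60], 0],
  [255, [0, 0, -120], 0],
  [255, [-40, 0, -180], 0],
])

```text
clock: 11.58
ee_pos: [0.554, -0.1236, 0.2761]
ee_rot: [[-0.995, -0.096, -0.001], [-0.096, 0.995, 0.001], [0.001, 0.001, -1.0]]
ft_force: [1.6, 0.4, -0.6]
opening: 0.0005
grasp_force: 0.0
```

Call:
jog_arm([
  [255, [-50, 0, -60], 0],
  [255, [-60, 0, -70], 0],
  [255, [-60, 0, -70], 0],
  [255, [-60, 0, -70], 0],
])

```text
clock: 12.08
ee_pos: [0.6138, -0.1179, 0.342]
ee_rot: [[-0.995, -0.097, -0.003], [-0.097, 0.995, 0.001], [0.002, 0.001, -1.0]]
ft_force: [0.2, -0.2, -1.0]
opening: 0.0003
grasp_force: 0.0
```

```bash
python3 -c "
from h import *
import pickle
rep();s=get_state();pickle.dump(s,open('w7.pkl','wb'));im=cams.snapshot('wrist')[:,:,::-1];cv2.imwrite('pics/w7.png',im)
b=cams.snapshot('side')[170:280,300:430,::-1]
cv2.imwrite('pics/z7.png',np.hstack([cv2.resize(im[60:260,220:420],(400,400),interpolation=2),cv2.resize(b,(400,400),interpolation=2)]))"
```

```text
12.075 rel mm [ 4.60e+01 -2.00e-01  2.54e+02] yaw 5.55 F bin [ 0.23 -0.22 -0.96]
```

View pics/z7.png

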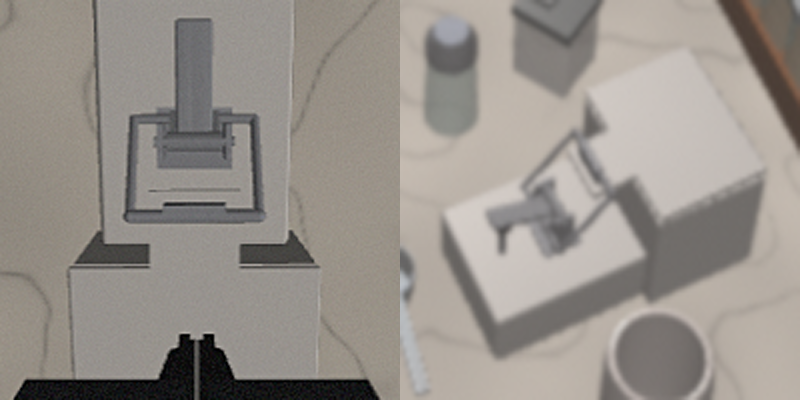

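The picture shows the bar tight behind the keeper at crop (195,213) and the lever lying on the stop post at (194,75). Neither moved after release, and the arm is clear.

```bash
python3 -c "
from h import *
print(robot.close_job())"
```

```text
the job is handed in; nothing more can be done
None
```

The job is handed in at about 12 s on the clock: the bail is hooked behind the keeper and the lever is past centre, pressed onto its stop with about 16 N and still down after release. I saw nothing around the bin disturbed.

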